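# Open the sliding lid of the sweets box past its spring catch

## Task

Open the glass-sided sweets box for the guests: press the brass spring catch in the lid's thumb notch down with a fingertip and, while it is held down, push the lid back past it and on until the lid is fully open against its stop. Nothing is to be picked up, the box must stay where it stands on the table, and the tea things around it are left as they are.

Things in the scene. Friction and masses are not known exactly. Their poses are not given: they have to be found in the camera images.
- sweets_box: Sweets box, dark wood with glass panes, 240 long (x) x 150 wide (y) x 88 mm high, loose on the table, about 2 kg. Origin: centre of its underside, z up. Its +x is the way the lid slides open; the catch is at its -x end. The lid runs between two side rails, tops at 88 mm, 110 mm clear between them. The back (+x) end has no upstand: the opening lid runs out over it.
- lid (a joint): How far the lid is open, m, along the box's +x: 0 shut, 0.140 fully open at its stop. A 12 mm board, 236 x 123 mm, 70 to 82 mm above the box's underside, captive in the rails: it only slides, drag 1 to 3 N. Its -x edge has a rectangular thumb notch, open to -x, 64 mm wide (y, centred), 48 mm long (x). While the catch is up the lid can move only about 2 mm.
- catch (a joint): How far the catch is pressed, m: 0 up, 0.008 fully down. Spring: 3 N to start, 5.5 N at 0.005, 7 N fully down. Pressed 0.0055 or more it frees the lid; let go, it springs up unless the lid is over its bolts. After about 5 mm of sliding the lid itself keeps the catch down; after about 34 mm the catch springs up again behind it.
- lid_notch (a point): Middle of the upright wall that closes the thumb notch on its +x side, at half the lid's thickness (76 mm above the box's underside); moves with the lid. The wall faces the box's -x; a fingertip pushing it towards +x opens the lid.
- catch_top (a point): Centre of the flat top of the catch, a brass bar 42 long (box x) x 16 mm wide (box y) in the middle of the thumb notch, which moves straight down. Up, its top is 80 mm above the box's underside. Its +x end is 2 mm short of the notch wall when the lid is shut, so a finger can press the bar near the wall and slide along it; its -x end is 4 mm inside the notch's open side.
- ledge (a point): Top of the fixed wooden ledge round the catch, beside the bar on its +y side: level, 69 mm above the box's underside, under the lid over the 58 mm of the box nearest its -x end. Beyond the ledge the box is open inside, with sweets up to about 55 mm.
- saucer_a: White saucer, 136 mm across, 16 mm high, beside the box on its +y side; origin under its centre. Leave alone.
- cup_a: White teacup, 82 mm across, 62 mm high, with a handle, on saucer_a; origin under its centre. Leave alone.
- saucer_b: The same saucer, at the left (+y) side of the table; origin under its centre. Leave alone.
- cup_b: The same cup, on saucer_b; origin under its centre. Leave alone.
- tongs_block: Light wooden block 170 x 75 x 28 mm, beside the box on its -y side; origin under its centre, x along it. Leave alone.
- tongs: Steel sugar tongs, 155 mm long, 12 mm high, lying on the block; origin under their middle. Leave alone.
- jam_jar: Jam jar, 72 mm across, 95 mm high; origin under its centre. Leave alone.
- sugar_bowl: White lidded sugar bowl, 104 mm across, 95 mm high; origin under its centre. Leave alone.

How it is judged:
On the way, in this order (a step that is already met when the one before it is completed fails the run):
1. the catch is pressed down by the robot while the lid is still shut (value of joint catch above 0.005 m and value of joint lid below 0.004 m and contact force between the fingers and catch above 1 N), for 0.05 s.
2. with the catch held down, the lid slides past it (value of joint catch above 0.004 m and value of joint lid above 0.008 m), for 0.02 s.
At the end, for the whole second after the job is handed in: The lid is open to within 8 mm of its stop (at least 132 of 140 mm) and at rest, the catch has sprung up again, the box is within 25 mm of where it stood and every bystander within 30 mm (value of joint lid above 0.132 m and value of joint catch below 0.002 m and velocity of joint lid below 0.01 m/s and distance of sweets_box from where it was at the start of the episode below 0.025 m and distance of each of cup_a, saucer_a, cup_b, saucer_b, tongs_block, tongs, jam_jar, sugar_bowl from where it was at the start of the episode below 0.03 m); the robot touches nothing.
It fails at once if the box is lifted, tipped or shoved more than 25 mm (distance of sweets_box from where it was at the start of the episode above 0.025 m or angle between sweets_box's own z axis and vertical above 0.08 rad or height (world z) of sweets_box above 0.012 m).
It fails at once if a cup, saucer, the tongs or their block, the jam jar or the sugar bowl is picked up, tipped or moved more than 30 mm (distance of any of cup_a, saucer_a, cup_b, saucer_b, tongs_block, tongs, jam_jar, sugar_bowl from where it was at the start of the episode above 0.03 m or angle between any of cup_a, saucer_a, cup_b, saucer_b, tongs_block, tongs, jam_jar, sugar_bowl's own z axis and vertical above 0.4 rad).
It also fails if it takes over 35 s, if anything falls off the work surface, if the arm or the gripper's body presses on something with over 40 N, if the wrist force passes 120 N, or if a joint passes its speed limit or range.

## Robot

A 7-joint arm with a two-finger parallel gripper is mounted at the origin on the work surface. World frame = base frame: x ahead of the robot, y to its left, z up, the work surface at z = 0. Lengths are in m, angles in rad, forces in N, time in s.
With the tool pointing down it reaches from about 0.4 to 0.85 m from the base axis. Payload 4.5 kg.
Tool frame: the origin (TCP) lies on the centre line of the jaws, within the pads' length; the fingertips stand 8 mm ahead of it and the grasp point (between the pads) lies 11 mm behind it; z points along the fingers, x is the direction in which the jaws open and shut, and the axes are right-handed (so a half turn about z gives the same grasp; the last joint's range is limited). The gripper opens to 88 mm and grips with 3 to 60 N. Pads are 18 mm wide; open, the fingers measure 123 mm over their backs; the gripper's body (75 mm by 187 mm) begins 45 mm behind the grasp point.
Start: joints at [-1.25, 0.689, -0.195, 1.565, 0.157, 0.902, -0.215], TCP at [0.177, 0.6, 0.225] pointing down, gripper open.
Joint ranges: [-3.01, 3.01], [-0.46, 2.08], [-1.47, 1.51], [0.13, 2.56], [-1, 4.14], [0.04, 2.09], [-2.66, 2.66]. Speed limits (rad/s): [2.57, 2.57, 3.14, 3.14, 3.14, 3.14, 3.14].

## Interface

Orientations are given as a unit quaternion [x, y, z, w].
In Python, from plant import r gives the robot as it stands.
- The arm moves only by the shell command python3 -m pendant 'ROWS' [FORCE]. ROWS is JSON, a list of rows, each a list of 3 entries, a list of its own where there are three numbers: the turn, a rotation vector about the tool's x, y, z in rad, then the shift along the tool's x, y, z in m, then the opening, from 0 (shut) to 1 (fully open). In form: [[[wx, wy, wz], [tx, ty, tz], claw], ...]. A call has 1 to 10 rows; each row is the pose to reach, as a shift and turn from the pose commanded when the call began, along the tool's axes at that moment; what a row does not reach only later rows make up. A row lasts 1/10 s, in which the tool goes at most 50 mm and 8.59 degrees, less where a joint would pass 70% of its speed; a pose out of reach is approached as far as the arm can. A call with a gripper value outside its range is refused whole. The fingers move at their own pace and stop on an object; FORCE is the grip in N (left out, the last holds). Time passes only in rows, so rows that repeat a pose let the fingers close. It gives the time, the measured TCP pose, the force and the opening at its end, in the units of the state.
- r.get_state(): the state, without advancing time (a new reading comes with each control period).
- r.snapshot(name): name is "scene" or "top"; returns a dict with "image" (384x512x3 uint8, red, green, blue), "mtx" (3x3 intrinsics, pixels), "dist" ([k1, k2, p1, p2, k3] as OpenCV has them; the pictures are not rectified), "R" (3x3) and "t" (3): a world point X has camera coordinates R X + t. Camera axes: x right, y down, z forward; pixel columns grow to the right and rows downward; lengths in m; the calibration is good to about 2 mm. A picture is of the moment at which its call begins. There is no depth.
- r.finish_job(): hands the job in, once; it reports no verdict.
The state is a dict: "clock": time; "q": joint angles; "qd": joint speeds; "joint_torque": joint torques, N m; "tool_pos": TCP position; "eef_rot": TCP orientation; "contact_force": force on the tool from outside, world axes, zero at the start; "moment": the same for the moment, N m; "opening": opening from 0.0 (shut) to 1.0 (fully open).
Only numpy, scipy, OpenCV 4.12 (cv2) and the standard library are available. Lean on these libraries where they do the work, as an engineer would, in place of code of your own. Each camera call takes 0.05 s, during which the arm holds its last target. There are 200 camera calls.

## Working session

There is one attempt and no reset: what is moved stays moved. The work goes in short steps, Python scripts to look and compute and a shell command to move; the robot and the scene stay as the last step left them, time stands still between calls to the robot, and variables do not carry over. Pictures are saved under pics/ and viewed, about 8 in all and at most 12, crops included, and the job is handed in when it is done.

```bash
mkdir -p pics; python3 - <<'E'
from plant import r
import cv2,pickle
for n in("scene","top"):
    s=r.snapshot(n); pickle.dump(s,open(n+".pkl","wb"))
    cv2.imwrite(f"pics/{n}0.png",cv2.resize(s["image"][:,:,::-1],(800,600),interpolation=cv2.INTER_CUBIC))
    print(n,s["mtx"],s["dist"],s["R"],s["t"])
print(r.get_state())
E
```

```text
scene [[381.67491634   0.         254.67893892]
 [  0.         381.67491634 195.74702732]
 [  0.           0.           1.        ]] [0.02598351 0.         0.         0.         0.        ] [[ 0.37330897  0.92757293 -0.0157758 ]
 [ 0.64345912 -0.27114007 -0.71585154]
 [-0.66828196  0.25708272 -0.69807428]] [-0.21661319 -0.26136852  1.62244871]
top [[398.54130859   0.         258.10619903]
 [  0.         398.54130859 189.91169908]
 [  0.           0.           1.        ]] [-0.10042879  0.          0.          0.          0.        ] [[-0.02879897 -0.99957438 -0.00465677]
 [-0.99516211  0.029109   -0.09383518]
 [ 0.09393079  0.00193189 -0.99557685]] [0.04727366 0.53026352 1.11875447]
{'clock': 0.1, 'q': array([-1.25021604,  0.68993083, -0.19452399,  1.56620886,  0.15728439,
        0.90252447, -0.21508449]), 'qd': array([ 0.00030112, -0.00140523,  0.00115296, -0.00191115,  0.00188788,
       -0.00061839, -0.00051135]), 'joint_torque': array([-3.06424350e-03, -5.28493989e+01, -1.27118289e+00, -1.53835720e+01,
       -5.24671969e-02,  1.96244800e-03,  3.81105622e-05]), 'tool_pos': array([0.17666305, 0.59889998, 0.2246795 ]), 'eef_rot': array([ 8.00870328e-01,  5.98837216e-01, -6.40104364e-04,  5.45538150e-04]), 'contact_force': array([ 0.24132233, -0.38739512, -0.14523165]), 'moment': array([-0.0752385 ,  0.0416925 , -0.05103235]), 'opening': 0.9989893943051875}
```

View pics/top0.png

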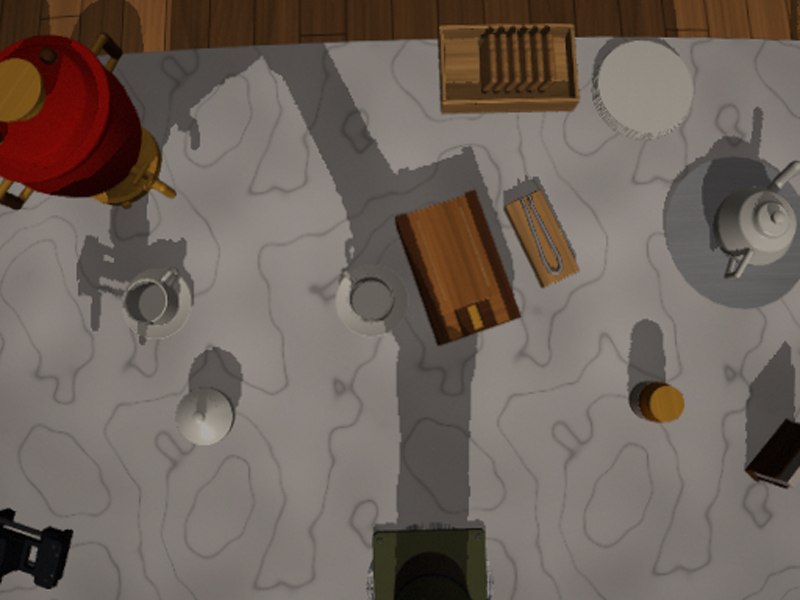

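View pics/scene0.png

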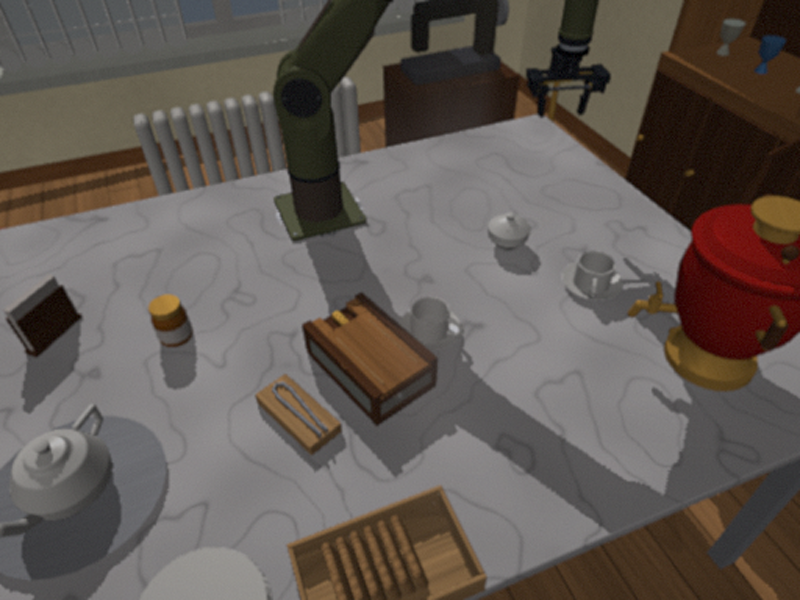

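Top view: the box's top corners are at about (398,215), (474,192), (520,317) and (440,343), with the brass catch at (475,317), at the end nearest the robot. The scene view agrees, with the catch at (343,317). I'll zoom in on both for accurate pixels.

```bash
python3 - <<'E'
import cv2,pickle,numpy as np
t=pickle.load(open("top.pkl","rb"))["image"][115:227,245:340,::-1]
s=pickle.load(open("scene.pkl","rb"))["image"][180:275,185:290,::-1]
f=lambda a:cv2.resize(np.clip(a*1.6,0,255).astype("uint8"),(400,int(400*a.shape[0]/a.shape[1])),interpolation=cv2.INTER_CUBIC)
a,b=f(t),f(s); print(a.shape,b.shape)
c=np.zeros((max(len(a),len(b)),800,3),"uint8");c[:len(a),:400]=a;c[:len(b),400:]=b
cv2.imwrite("pics/zoom.png",c)
E
```

```text
(471, 400, 3) (361, 400, 3)
```

View pics/zoom.png

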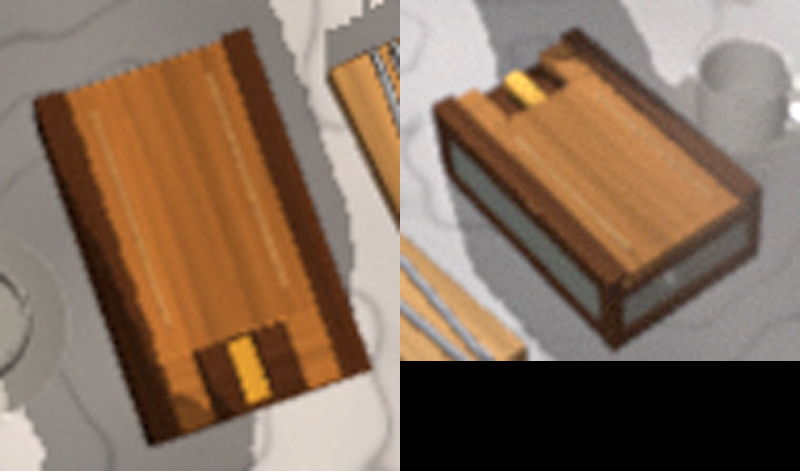

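The zoom shows the four rail corners, the notch corners and the brass bar in the top view, and the rail corners in the scene view. Next I fit the pose to these.

```bash
cat > fit.py <<'E'
import cv2,pickle,numpy as np
from scipy.optimize import least_squares
C={k:pickle.load(open(k+".pkl","rb")) for k in("top","scene")}
def proj(k,X):
    c=C[k];return cv2.projectPoints(np.asarray(X,float),cv2.Rodrigues(c["R"])[0],c["t"],c["mtx"],c["dist"])[0][:,0]
top=[((36,100),(.12,.075,.088)),((247,30),(.12,-.075,.088)),((370,369),(-.12,-.075,.088)),((150,444),(-.12,.075,.088)),
((195,349),(-.07,.032,.082)),((282,321),(-.07,-.032,.082)),
((229,341),(-.072,.008,.08)),((252,334),(-.072,-.008,.08)),((271,396),(-.114,-.008,.08)),((247,404),(-.114,.008,.08))]
sc=[((612,290),(.12,-.075,.088)),((760,188),(.12,.075,.088)),((575,30),(-.12,.075,.088)),((437,103),(-.12,-.075,.088))]
T=np.array([a for a,_ in top])/(400/95)+[245,115]-.5; S=(np.array([a for a,_ in sc])-[400,0])/(400/105)+[185,180]-.5
def W(p,X):
    c,s=np.cos(p[2]),np.sin(p[2]);return np.asarray(X)@np.array([[c,s,0],[-s,c,0],[0,0,1]])+[p[0],p[1],0]
def res(p): return np.r_[(proj("top",W(p,[b for _,b in top]))-T).ravel(),(proj("scene",W(p,[b for _,b in sc]))-S).ravel()]
if __name__=="__main__":
    q=least_squares(res,[.6,0,.3],loss="soft_l1");p=q.x;np.save("box.npy",p)
    print(p,np.round(res(p).reshape(-1,2),1).tolist())
    q=least_squares(lambda p:res(p)[:20],p).x;print("top only",q)
    q=least_squares(lambda p:res(p)[20:],p).x;print("scene only",q)
    print("wall,catch",W(p,[(-.07,0,.076),(-.093,0,.08)]))
E
python3 fit.py
```

```text
[ 0.57840409 -0.06355293  0.29940567] [[-0.7, -0.8], [0.5, -1.3], [0.8, 0.1], [0.8, 0.3], [-1.1, 0.4], [0.3, -0.5], [-0.7, 0.2], [-0.6, -0.0], [-0.0, -0.2], [0.1, -0.2], [-1.2, -1.0], [0.4, -0.6], [0.5, -1.6], [-2.0, 0.3]]
top only [ 0.5778322  -0.06375226  0.29888586]
scene only [ 0.58162124 -0.06283672  0.30013698]
wall,catch [[ 0.51151825 -0.08419959  0.076     ]
 [ 0.48954148 -0.0909835   0.08      ]]
```

```bash
cat > go.py <<'E'
import numpy as np,sys
from plant import r
from scipy.spatial.transform import Rotation as R
from fit import W
p=np.load("box.npy"); s=r.get_state(); T=R.from_quat(s["eef_rot"]); P=s["tool_pos"]
a=p[2]+np.pi/2
G=R.from_matrix(np.array([[np.cos(a),np.sin(a),0],[np.sin(a),-np.cos(a),0],[0,0,-1]]))
c,sn=np.cos(p[2]),np.sin(p[2]);d=P[:2]-p[:2]
print("t",s["clock"],"tcp",P.round(4),"boxframe",np.round([c*d[0]+sn*d[1],-sn*d[0]+c*d[1],P[2]-.008],4),"(tip z) F",s["contact_force"].round(1),"open",round(s["opening"],2))
print("turn",(T.inv()*G).as_rotvec().round(4))
for v in sys.argv[1:]:   # world w:x,y,z or box b:x,y,tipz
    X=np.array([float(k) for k in v[2:].split(",")])
    if v[0]=="b": X=W(p,[X])[0]+[0,0,.008]
    print(v,X.round(4),"shift",T.inv().apply(X-P).round(4))
E
python3 go.py w:.45,.35,.225 b:-.085,0,.15
```

```text
t 0.1 tcp [0.1767 0.5989 0.2247] boxframe [-0.1885  0.7515  0.2167] (tip z) F [ 0.2 -0.4 -0.1] open 1.0
turn [-4.000e-04  1.700e-03 -5.861e-01]
w:.45,.35,.225 [0.45  0.35  0.225] shift [-0.1614  0.3326 -0.    ]
b:-.085,0,.15 [ 0.4972 -0.0886  0.158 ] shift [-0.5687  0.5019  0.0677]
```

```bash
python3 -m pendant '[[[0,0,-0.06],[-0.01,0.04,0],0],[[0,0,-0.12],[-0.03,0.08,0],0],[[0,0,-0.18],[-0.05,0.12,0],0],[[0,0,-0.24],[-0.07,0.16,0],0],[[0,0,-0.3],[-0.09,0.2,0],0],[[0,0,-0.36],[-0.11,0.24,0],0],[[0,0,-0.42],[-0.13,0.28,0],0],[[0,0,-0.5],[-0.16,0.33,0],0],[[0,0,-0.58],[-0.16,0.33,0],0],[[0,0,-0.586],[-0.16,0.33,0],0]]' 10; python3 go.py b:-.085,0,.12 b:-.085,0,.19
```

```text
clock: 1.1
tool_pos: [0.4499, 0.3499, 0.2248]
eef_rot: [0.596, 0.803, -0.001, 0.0]
contact_force: [-0.4, 0.8, 0.2]
opening: 0.119
t 1.1 tcp [0.4499 0.3499 0.2248] boxframe [-0.0008  0.4329  0.2168] (tip z) F [-0.4  0.8  0.2] open 0.12
turn [-0.0007  0.0014 -0.0051]
b:-.085,0,.12 [ 0.4972 -0.0886  0.128 ] shift [-0.4332 -0.0819  0.0975]
b:-.085,0,.19 [ 0.4972 -0.0886  0.198 ] shift [-0.4333 -0.0819  0.0275]
```

```bash
python3 -m pendant '[[[0,0,0],[-0.045,-0.009,0],0],[[0,0,0],[-0.09,-0.018,0],0],[[0,0,0],[-0.135,-0.027,0],0],[[0,0,0],[-0.18,-0.036,0],0],[[0,0,0],[-0.225,-0.045,0],0],[[0,0,0],[-0.27,-0.054,0.01],0],[[0,0,0],[-0.315,-0.063,0.03],0],[[0,0,0],[-0.36,-0.072,0.05],0],[[0,0,0],[-0.405,-0.08,0.08],0],[[0,0,-0.005],[-0.433,-0.082,0.097],0]]' && python3 -m pendant '[[[0,0,0],[0,0,0],0],[[0,0,0],[0,0,0],0]]'; python3 go.py b:-.085,0,.09 
python3 - <<'E'
from plant import r
import cv2,pickle,numpy as np
im=[]
for n,(y,x) in(("top",(130,250)),("scene",(150,170))):
    s=r.snapshot(n)
    a=s["image"][y:y+110,x:x+110,::-1]; im.append(cv2.resize(np.clip(a*1.6,0,255).astype("uint8"),(400,400),interpolation=cv2.INTER_CUBIC))
cv2.imwrite("pics/near1.png",np.hstack(im))
E
```

```text
clock: 2.1
tool_pos: [0.4966, -0.0861, 0.1271]
eef_rot: [0.592, 0.806, -0.0, -0.001]
contact_force: [1.0, 0.9, 0.2]
opening: 0.009
clock: 2.3
tool_pos: [0.4974, -0.0835, 0.1281]
eef_rot: [0.592, 0.806, 0.001, -0.001]
contact_force: [0.2, 2.0, 0.7]
opening: 0.007
t 2.3 tcp [ 0.4974 -0.0835  0.1281] boxframe [-0.0833  0.0048  0.1201] (tip z) F [0.2 2.  0.7] open 0.01
turn [-0.     -0.0018  0.0047]
b:-.085,0,.09 [ 0.4972 -0.0886  0.098 ] shift [-0.0049 -0.0017  0.0301]
```

View pics/near1.png

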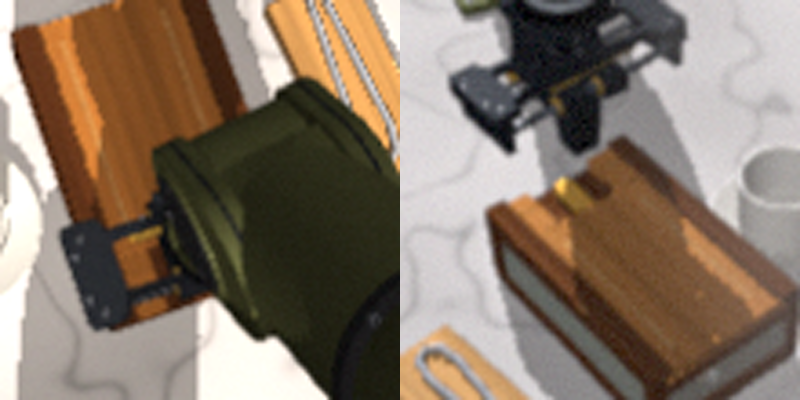

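The closed fingertips hang clear, at (585,150) in the right half, just above the bar at (572,195). I'll check that the pose has settled, then go down.

```bash
python3 go.py b:-.085,0,.09
```

```text
t 2.4 tcp [ 0.498  -0.0823  0.1291] boxframe [-0.0824  0.0058  0.1211] (tip z) F [-0.3 -0.1  0.1] open 0.01
turn [ 0.0019 -0.0014  0.0081]
b:-.085,0,.09 [ 0.4972 -0.0886  0.098 ] shift [-0.0059 -0.0027  0.031 ]
```

```bash
python3 -m pendant '[[[0,0,0.004],[-0.003,-0.0015,0.01],0],[[0,0,0.008],[-0.006,-0.003,0.02],0],[[0,0,0.008],[-0.006,-0.003,0.028],0],[[0,0,0.008],[-0.006,-0.003,0.031],0],[[0,0,0.008],[-0.006,-0.003,0.031],0]]'; python3 go.py b:-.085,0,.08
python3 - <<'E'
from plant import r
import cv2,numpy as np
s=r.snapshot("scene")
a=s["image"][165:235,185:275,::-1]
cv2.imwrite("pics/near2.png",cv2.resize(np.clip(a*1.8,0,255).astype("uint8"),(720,560),interpolation=cv2.INTER_CUBIC))
E
```

```text
clock: 2.9
tool_pos: [0.4958, -0.0916, 0.0967]
eef_rot: [0.595, 0.804, -0.0, -0.001]
contact_force: [-0.9, -0.3, 1.2]
opening: 0.01
t 2.9 tcp [ 0.4958 -0.0916  0.0967] boxframe [-0.0872 -0.0024  0.0887] (tip z) F [-0.9 -0.3  1.2] open 0.01
turn [-0.0011 -0.0006 -0.0028]
b:-.085,0,.08 [ 0.4972 -0.0886  0.088 ] shift [0.0024 0.0022 0.0087]
```

View pics/near2.png

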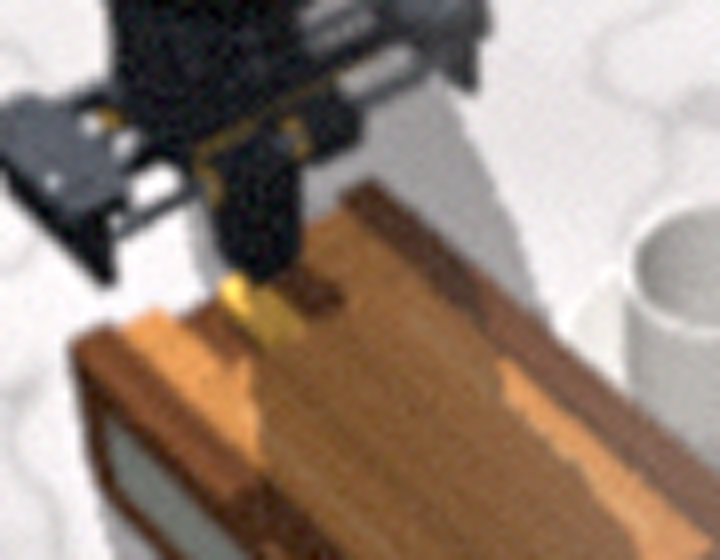

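The tips sit just above the bar, with the lowest point at about (265,280). The bar shows from (228,285) to (300,340). I'll check where the model puts these.

```bash
python3 go.py b:-.085,0,.08; python3 - <<'E'
from fit import *
p=np.load("box.npy")
X=[(-.087,-.002,.0887),(-.078,-.002,.0887),(-.096,-.002,.0887),(-.078,-.018,.0887),(-.078,.016,.0887),(-.072,0,.08),(-.114,0,.08),(-.07,0.032,.082),(-.07,-.032,.082)]
print(((proj("scene",W(p,X))-[185,165]+.5)*8).round().tolist())
E
```

```text
t 2.95 tcp [ 0.4961 -0.0916  0.0971] boxframe [-0.0869 -0.0026  0.0891] (tip z) F [-0.2  0.7  0.5] open 0.01
turn [-0.0005 -0.0004 -0.0029]
b:-.085,0,.08 [ 0.4972 -0.0886  0.088 ] shift [0.0026 0.0019 0.0091]
[[264.0, 298.0], [277.0, 310.0], [251.0, 286.0], [244.0, 329.0], [314.0, 290.0], [292.0, 332.0], [231.0, 274.0], [360.0, 294.0], [227.0, 369.0]]
```

```bash
python3 -m pendant '[[[0,0,-0.003],[0.0025,0.002,0.003],0],[[0,0,-0.003],[0.0025,0.002,0.006],0],[[0,0,-0.003],[0.0025,0.002,0.009],0],[[0,0,-0.003],[0.0025,0.002,0.011],0],[[0,0,-0.003],[0.0025,0.002,0.013],0],[[0,0,-0.003],[0.0025,0.002,0.013],0],[[0,0,-0.003],[0.0025,0.002,0.013],0]]';python3 go.py b:-.084,0,.073
```

```text
clock: 3.65
tool_pos: [0.4974, -0.0889, 0.0844]
eef_rot: [0.594, 0.805, 0.0, -0.0]
contact_force: [-0.0, 0.8, 0.2]
opening: 0.002
t 3.65 tcp [ 0.4974 -0.0889  0.0844] boxframe [-0.0848 -0.0004  0.0764] (tip z) F [-0.   0.8  0.2] open 0.0
turn [-0.     -0.0001 -0.0002]
b:-.084,0,.073 [ 0.4981 -0.0883  0.081 ] shift [0.0004 0.0008 0.0034]
```

No contact yet at a nominal tip height of 76 mm. I'll continue down in small steps and watch the force.

```bash
python3 -m pendant '[[[0,0,0],[0,0,0.001],0],[[0,0,0],[0,0,0.002],0],[[0,0,0],[0,0,0.002],0]]';python3 -m pendant '[[[0,0,0],[0,0,0.001],0],[[0,0,0],[0,0,0.002],0],[[0,0,0],[0,0,0.002],0]]';
python3 - <<'E'
from plant import r
import cv2,numpy as np
s=r.snapshot("scene")
a=s["image"][165:235,185:275,::-1]
cv2.imwrite("pics/near3.png",cv2.resize(np.clip(a*1.8,0,255).astype("uint8"),(720,560),interpolation=cv2.INTER_CUBIC))
E
python3 go.py b:-.084,0,.073
```

```text
clock: 3.95
tool_pos: [0.4974, -0.0889, 0.0823]
eef_rot: [0.594, 0.805, 0.0, -0.0]
contact_force: [0.2, 0.5, -0.0]
opening: 0.003
clock: 4.25
tool_pos: [0.4974, -0.0889, 0.0803]
eef_rot: [0.594, 0.805, -0.0, -0.0]
contact_force: [-0.2, -0.5, -0.2]
opening: 0.001
t 4.3 tcp [ 0.4974 -0.0889  0.0803] boxframe [-0.0849 -0.0003  0.0723] (tip z) F [-0.3  0.2  0.1] open 0.01
turn [-0.0001 -0.0001 -0.0002]
b:-.084,0,.073 [ 0.4981 -0.0883  0.081 ] shift [ 0.0003  0.0009 -0.0007]
```

View pics/near3.png

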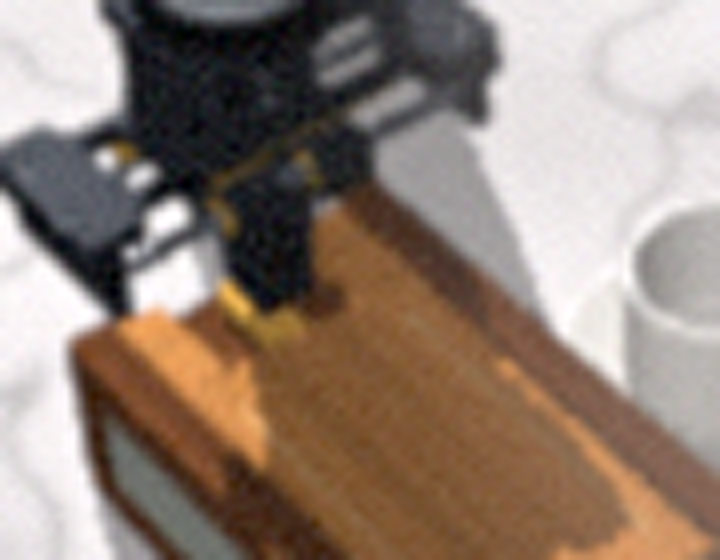

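The tips are at about (275,310), higher in the picture than the nominal height predicts. They also read no force, so they probably still hover above the bar. I'll keep going down in small steps until there is contact.

```bash
python3 -m pendant '[[[0,0,0],[0,0,0.001],0],[[0,0,0],[0,0,0.002],0],[[0,0,0],[0,0,0.002],0]]';python3 -m pendant '[[[0,0,0],[0,0,0.001],0],[[0,0,0],[0,0,0.002],0],[[0,0,0],[0,0,0.002],0]]'; python3 go.py b:-.084,0,.073
```

```text
clock: 4.6
tool_pos: [0.4973, -0.0889, 0.0782]
eef_rot: [0.594, 0.805, -0.0, -0.0]
contact_force: [-0.3, -0.6, -0.4]
opening: 0.004
clock: 4.9
tool_pos: [0.4974, -0.0888, 0.0762]
eef_rot: [0.594, 0.805, -0.0, -0.0]
contact_force: [-0.0, 0.1, 0.2]
opening: 0.004
t 4.9 tcp [ 0.4974 -0.0888  0.0762] boxframe [-0.0849 -0.0003  0.0682] (tip z) F [-0.   0.1  0.2] open 0.0
turn [-0.0002 -0.0002 -0.0001]
b:-.084,0,.073 [ 0.4981 -0.0883  0.081 ] shift [ 0.0003  0.0009 -0.0048]
```

```bash
python3 -m pendant '[[[0,0,0],[0,0,0.001],0],[[0,0,0],[0,0,0.002],0],[[0,0,0],[0,0,0.002],0]]';python3 -m pendant '[[[0,0,0],[0,0,0.001],0],[[0,0,0],[0,0,0.002],0],[[0,0,0],[0,0,0.002],0]]'; python3 - <<'E'
from plant import r
import cv2,numpy as np,pickle
im=[]
for n,(y,x) in(("top",(150,265)),("scene",(165,195))):
    s=r.snapshot(n)
    a=s["image"][y:y+75,x:x+75,::-1]; im.append(cv2.resize(np.clip(a*1.8,0,255).astype("uint8"),(400,400),interpolation=cv2.INTER_CUBIC))
cv2.imwrite("pics/near4.png",np.hstack(im))
E
python3 go.py
```

```text
clock: 5.2
tool_pos: [0.4973, -0.0889, 0.0743]
eef_rot: [0.594, 0.805, -0.0, -0.0]
contact_force: [1.0, 0.7, 0.1]
opening: 0.007
clock: 5.5
tool_pos: [0.4974, -0.0889, 0.0723]
eef_rot: [0.594, 0.805, -0.0, -0.0]
contact_force: [-0.6, 0.1, -0.2]
opening: 0.01
t 5.6 tcp [ 0.4974 -0.0889  0.0723] boxframe [-0.0849 -0.0003  0.0643] (tip z) F [-0.6 -0.2  0.9] open 0.01
turn [-0.0001 -0.0001 -0.0002]
```

View pics/near4.png

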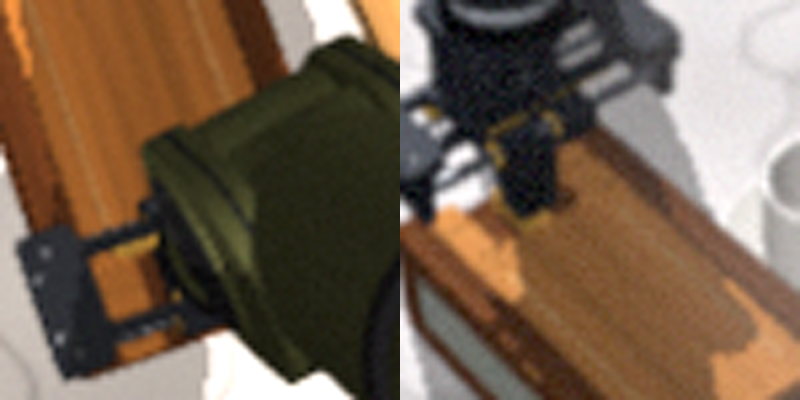

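The tip is at (530,215) in the right half, with a sliver of bar still showing below it. By projection the real tip height is about 80 mm, about 15 mm above nominal, so contact should come within a few mm.

```bash
python3 -m pendant '[[[0,0,0],[0,0,0.001],0],[[0,0,0],[0,0,0.002],0],[[0,0,0],[0,0,0.002],0]]';python3 -m pendant '[[[0,0,0],[0,0,0.001],0],[[0,0,0],[0,0,0.002],0],[[0,0,0],[0,0,0.002],0]]'; python3 go.py
```

```text
clock: 5.9
tool_pos: [0.4974, -0.0888, 0.0703]
eef_rot: [0.594, 0.805, -0.0, -0.0]
contact_force: [-0.1, -0.9, 0.6]
opening: 0.002
clock: 6.2
tool_pos: [0.4974, -0.0889, 0.0683]
eef_rot: [0.594, 0.805, -0.0, -0.0]
contact_force: [0.6, -0.3, -0.2]
opening: 0.004
t 6.2 tcp [ 0.4974 -0.0889  0.0683] boxframe [-0.0849 -0.0003  0.0603] (tip z) F [ 0.6 -0.3 -0.2] open 0.0
turn [-0.0002 -0.0001 -0.0002]
```

```bash
python3 -m pendant '[[[0,0,0],[0,0,0.001],0],[[0,0,0],[0,0,0.002],0],[[0,0,0],[0,0,0.002],0]]'; python3 - <<'E'
from plant import r
import cv2,numpy as np
s=r.snapshot("scene")
a=s["image"][165:235,185:275,::-1]
cv2.imwrite("pics/near5.png",cv2.resize(np.clip(a*2.6,0,255).astype("uint8"),(720,560),interpolation=cv2.INTER_CUBIC))
st=r.get_state();print(st["joint_torque"].round(2),st["moment"].round(2),st["contact_force"].round(1))
E
```

```text
clock: 6.5
tool_pos: [0.4975, -0.0889, 0.0664]
eef_rot: [0.594, 0.805, 0.0, 0.0]
contact_force: [-0.4, -0.3, 3.1]
opening: 0.001
[-6.000e-02 -4.674e+01 -1.850e+00 -5.740e+00  3.000e-02 -6.000e-02
 -0.000e+00] [0.04 0.12 0.  ] [-0.8  0.7  1.8]
```

View pics/near5.png

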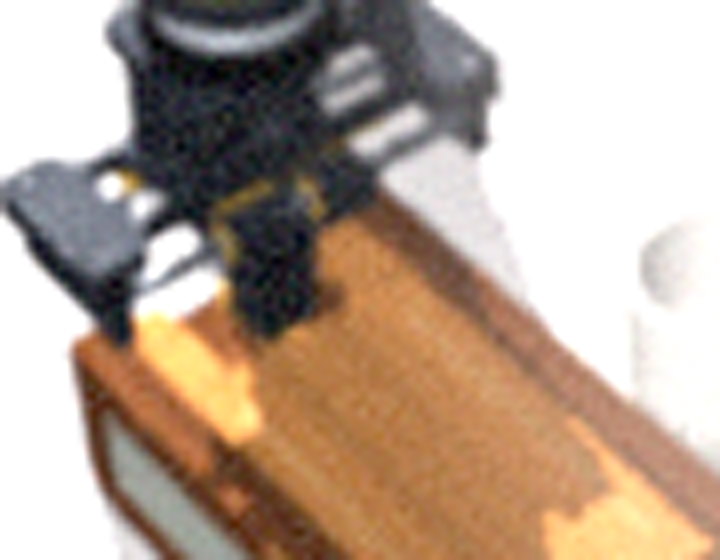

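Contact has started: about 3 N at TCP z 0.066, with the tip over the bar at (265,330) and the bar now hidden beneath it. I'll use this contact as the height reference and press about 6.5 mm further.

```bash
python3 -m pendant '[[[0,0,0],[0,0,0.001],0],[[0,0,0],[0,0,0.002],0],[[0,0,0],[0,0,0.002],0]]';python3 -m pendant '[[[0,0,0],[0,0,0.001],0],[[0,0,0],[0,0,0.002],0],[[0,0,0],[0,0,0.002],0]]'; python3 -m pendant '[[[0,0,0],[0,0,0.001],0],[[0,0,0],[0,0,0.002],0],[[0,0,0],[0,0,0.002],0]]'
```

```text
clock: 6.85
tool_pos: [0.4975, -0.0889, 0.0644]
eef_rot: [0.594, 0.805, 0.0, 0.0]
contact_force: [-0.6, 0.8, 4.5]
opening: 0.007
clock: 7.15
tool_pos: [0.4975, -0.0889, 0.0624]
eef_rot: [0.594, 0.805, 0.0, -0.0]
contact_force: [-0.8, 0.8, 5.4]
opening: 0.001
clock: 7.45
tool_pos: [0.4975, -0.0889, 0.0604]
eef_rot: [0.594, 0.805, 0.0, 0.0]
contact_force: [-1.2, -0.4, 5.8]
opening: 0.003
```

```bash
python3 -m pendant '[[[0,0,0],[0,0,0.0007],0],[[0,0,0],[0,0,0.0007],0],[[0,0,0],[0,0,0.0007],0]]';python3 -m pendant '[[[0,0,0],[0,0.001,0],0],[[0,0,0],[0,0.002,0],0],[[0,0,0],[0,0.003,0],0],[[0,0,0],[0,0.004,0],0],[[0,0,0],[0,0.005,0],0],[[0,0,0],[0,0.006,0],0],[[0,0,0],[0,0.006,0],0]]';python3 -m pendant '[[[0,0,0],[0,0.001,0],0],[[0,0,0],[0,0.002,0],0],[[0,0,0],[0,0.003,0],0],[[0,0,0],[0,0.004,0],0]]'; python3 go.py
```

```text
clock: 7.75
tool_pos: [0.4975, -0.0889, 0.0598]
eef_rot: [0.594, 0.805, 0.0, 0.0]
contact_force: [-0.5, 0.1, 6.3]
opening: 0.004
clock: 8.45
tool_pos: [0.4999, -0.0883, 0.0593]
eef_rot: [0.594, 0.804, -0.003, -0.002]
contact_force: [-3.9, -1.7, 5.8]
opening: 0.004
clock: 8.85
tool_pos: [0.5031, -0.0873, 0.0593]
eef_rot: [0.594, 0.804, -0.003, -0.002]
contact_force: [-6.3, -0.7, 7.8]
opening: 0.007
t 8.85 tcp [ 0.5031 -0.0873  0.0593] boxframe [-0.0789 -0.0005  0.0513] (tip z) F [-6.3 -0.7  7.8] open 0.01
turn [-0.0078  0.0002 -0.0011]
```

```bash
python3 -m pendant '[[[0,0,0],[0,0.001,0.0005],0],[[0,0,0],[0,0.002,0.001],0],[[0,0,0],[0,0.003,0.001],0],[[0,0,0],[0,0.004,0.001],0]]'; python3 -m pendant '[[[0,0,0],[0,0.001,0],0],[[0,0,0],[0,0.002,0],0]]'; python3 - <<'E'
from plant import r
import cv2,numpy as np
o=[]
import pickle
for n,(y,x) in(("top",(150,250)),("scene",(180,185))):
  s=r.snapshot(n)
  f=lambda im:cv2.resize(np.clip(im[y-40:y+65,x:x+105,::-1]*1.6,0,255).astype("uint8"),(400,400) if 0 else (390,290),interpolation=cv2.INTER_CUBIC)
  o.append(np.vstack([f(pickle.load(open(n+".pkl","rb"))["image"]),f(s["image"])]))
cv2.imwrite("pics/cmp.png",np.hstack(o))
E
python3 go.py
```

```text
clock: 9.25
tool_pos: [0.5036, -0.0873, 0.0589]
eef_rot: [0.594, 0.804, -0.006, -0.004]
contact_force: [-13.7, -3.3, 21.9]
opening: 0.009
clock: 9.45
tool_pos: [0.5036, -0.0873, 0.0588]
eef_rot: [0.595, 0.804, -0.008, -0.005]
contact_force: [-16.4, -2.4, 24.6]
opening: 0.008
t 9.55 tcp [ 0.5036 -0.0873  0.0588] boxframe [-0.0784 -0.0006  0.0508] (tip z) F [-15.5  -3.2  23.1] open 0.0
turn [-0.0178  0.001  -0.0021]
```

View pics/cmp.png

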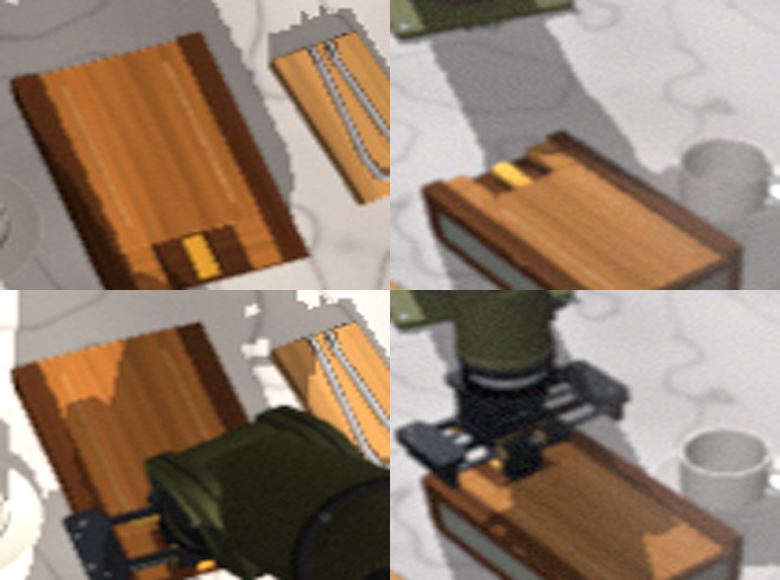

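The box hasn't moved. The catch is fully down: z has hit the hard stop 8 mm below first contact. My extra 1 mm down now presses 23 N and friction-locks the tip on the bar, so I'll back off the press while keeping the push.

```bash
python3 -m pendant '[[[0,0,0],[0,0,-0.0005],0],[[0,0,0],[0,0,-0.001],0],[[0,0,0],[0,0,-0.001],0]]';  python3 go.py
```

```text
clock: 9.85
tool_pos: [0.5083, -0.0859, 0.0592]
eef_rot: [0.594, 0.804, -0.004, -0.002]
contact_force: [-5.7, -1.2, 6.2]
opening: 0.007
t 9.85 tcp [ 0.5083 -0.0859  0.0592] boxframe [-0.0735 -0.0007  0.0512] (tip z) F [-5.7 -1.2  6.2] open 0.01
turn [-0.0085  0.0003 -0.0013]
```

```bash
python3 -m pendant '[[[0,0,0],[0,0.001,0],0],[[0,0,0],[0,0.002,0],0],[[0,0,0],[0,0.003,0],0],[[0,0,0],[0,0.004,0],0]]';python3 go.py; python3 -m pendant '[[[0,0,0],[0,0.001,0],0],[[0,0,0],[0,0.002,0],0],[[0,0,0],[0,0.003,0],0],[[0,0,0],[0,0.004,0],0]]';python3 go.py
```

```text
clock: 10.25
tool_pos: [0.5126, -0.0845, 0.0592]
eef_rot: [0.594, 0.804, -0.003, -0.002]
contact_force: [-6.2, -1.9, 6.5]
opening: 0.002
t 10.25 tcp [ 0.5126 -0.0845  0.0592] boxframe [-0.069  -0.0006  0.0512] (tip z) F [-6.2 -1.9  6.5] open 0.0
turn [-0.008   0.0003 -0.0012]
clock: 10.65
tool_pos: [0.5169, -0.0831, 0.0592]
eef_rot: [0.594, 0.804, -0.003, -0.002]
contact_force: [-2.0, -0.1, -0.9]
opening: 0.009
t 10.65 tcp [ 0.5169 -0.0831  0.0592] boxframe [-0.0645 -0.0006  0.0512] (tip z) F [-2.  -0.1 -0.9] open 0.01
turn [-0.007   0.0002 -0.001 ]
```

The lid is sliding: the vertical force has dropped to zero, because the lid now holds the catch down, and about 2 N of drag remains. I'll keep pushing.

```bash
python3 -m pendant '[[[0,0,0],[0,0.003,0],0],[[0,0,0],[0,0.007,0],0],[[0,0,0],[0,0.012,0],0],[[0,0,0],[0,0.017,0],0],[[0,0,0],[0,0.022,0],0],[[0,0,0],[0,0.027,0],0],[[0,0,0],[0,0.032,0],0],[[0,0,0],[0,0.037,0],0],[[0,0,0],[0,0.042,0],0],[[0,0,0],[0,0.045,0],0]]';python3 go.py; python3 -m pendant '[[[0,0,0],[0,0.003,0],0],[[0,0,0],[0,0.007,0],0],[[0,0,0],[0,0.012,0],0],[[0,0,0],[0,0.017,0],0],[[0,0,0],[0,0.022,0],0],[[0,0,0],[0,0.027,0],0],[[0,0,0],[0,0.032,0],0],[[0,0,0],[0,0.036,0],0],[[0,0,0],[0,0.04,0],0],[[0,0,0],[0,0.04,0],0]]';python3 - <<'E'
from plant import r
import cv2,numpy as np
o=[]
for n,(y,x) in(("top",(90,230)),("scene",(165,185))):
  s=r.snapshot(n)
  o.append(cv2.resize(np.clip(s["image"][y:y+130,x:x+130,::-1]*1.6,0,255).astype("uint8"),(400,400),interpolation=cv2.INTER_CUBIC))
cv2.imwrite("pics/mid.png",np.hstack(o))
E
python3 go.py
```

```text
clock: 11.65
tool_pos: [0.5641, -0.068, 0.0598]
eef_rot: [0.594, 0.805, 0.0, 0.0]
contact_force: [-1.5, 0.3, -0.9]
opening: 0.008
t 11.65 tcp [ 0.5641 -0.068   0.0598] boxframe [-0.015  -0.0001  0.0518] (tip z) F [-1.5  0.3 -0.9] open 0.01
turn [ 0.0009 -0.0003  0.0001]
clock: 12.65
tool_pos: [0.6027, -0.0566, 0.0597]
eef_rot: [0.594, 0.805, 0.001, 0.001]
contact_force: [0.3, 0.1, -0.9]
opening: 0.002
t 12.75 tcp [ 0.6023 -0.0569  0.0598] boxframe [ 0.0248 -0.0007  0.0518] (tip z) F [-0.2  0.3  0.3] open 0.0
turn [ 0.0013  0.0005 -0.0004]
```

View pics/mid.png

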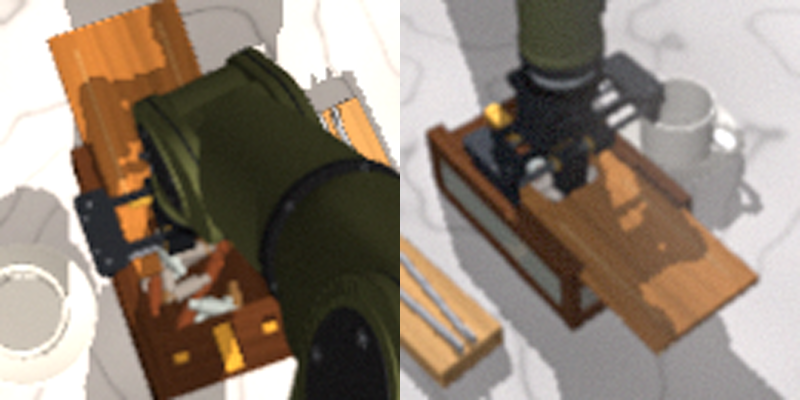

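The lid is well out and the catch has sprung up behind it, at (228,345) on the left. The lid's far corners are at (50,42) in the top view, and at (658,352) and (758,280) in the scene view. From these I solve for the opening.

```bash
python3 - <<'E'
from fit import *
p=np.load("box.npy");k=400/130
for n,px,off,y in(("top",(50,42),(230,90),.0615),("scene",(258,352),(185,165),-.0615),("scene",(358,280),(185,165),.0615)):
    u=np.array(px)/k+off-.5
    f=lambda L:(proj(n,W(p,[(.118+L[0],y,.082)]))[0]-u)
    q=least_squares(f,[.1]);print(n,q.x,f(q.x))
E
python3 go.py
```

```text
top [0.10203629] [-0.29048182  0.10118264]
scene [0.11087592] [-0.15571856  0.15361405]
scene [0.10982426] [ 0.76883629 -0.86451725]
t 12.75 tcp [ 0.6023 -0.0569  0.0598] boxframe [ 0.0248 -0.0007  0.0518] (tip z) F [-0.2  0.3  0.3] open 0.0
turn [ 0.0013  0.0005 -0.0004]
```

```bash
python3 -m pendant '[[[0,0,0],[0,0.004,0],0],[[0,0,0],[0,0.008,0],0],[[0,0,0],[0,0.012,0],0],[[0,0,0],[0,0.016,0],0],[[0,0,0],[0,0.02,0],0],[[0,0,0],[0,0.023,0],0],[[0,0,0],[0,0.025,0],0],[[0,0,0],[0,0.025,0],0]]'; python3 -m pendant '[[[0,0,0],[0,0.001,0],0],[[0,0,0],[0,0.002,0],0],[[0,0,0],[0,0.002,0],0]]';python3 -m pendant '[[[0,0,0],[0,0.001,0],0],[[0,0,0],[0,0.002,0],0],[[0,0,0],[0,0.002,0],0]]';python3 go.py
```

```text
clock: 13.55
tool_pos: [0.626, -0.049, 0.0597]
eef_rot: [0.594, 0.805, 0.001, 0.0]
contact_force: [0.1, -0.1, -0.5]
opening: 0.01
clock: 13.85
tool_pos: [0.6274, -0.0485, 0.0597]
eef_rot: [0.594, 0.805, 0.0, -0.0]
contact_force: [-1.0, -0.1, 0.9]
opening: 0.007
clock: 14.15
tool_pos: [0.6295, -0.0478, 0.0597]
eef_rot: [0.594, 0.805, 0.0, -0.0]
contact_force: [-0.8, 0.4, 0.0]
opening: 0.005
t 14.15 tcp [ 0.6295 -0.0478  0.0597] boxframe [ 0.0534 -0.      0.0517] (tip z) F [-0.8  0.4  0. ] open 0.01
turn [ 0.0003 -0.0004  0.0001]
```

```bash
for i in 1; do :; done; python3 -m pendant '[[[0,0,0],[0,0.001,0],0],[[0,0,0],[0,0.002,0],0],[[0,0,0],[0,0.002,0],0]]';python3 -m pendant '[[[0,0,0],[0,0.001,0],0],[[0,0,0],[0,0.002,0],0],[[0,0,0],[0,0.002,0],0]]'; python3 go.py
```

```text
clock: 14.45
tool_pos: [0.6314, -0.0474, 0.0597]
eef_rot: [0.594, 0.805, 0.0, 0.0]
contact_force: [-0.3, 0.4, -0.4]
opening: 0.005
clock: 14.75
tool_pos: [0.6334, -0.047, 0.0597]
eef_rot: [0.594, 0.805, 0.0, 0.0]
contact_force: [-0.9, 0.2, -0.4]
opening: 0.003
t 14.75 tcp [ 0.6334 -0.047   0.0597] boxframe [ 0.0574 -0.0004  0.0517] (tip z) F [-0.9  0.2 -0.4] open 0.0
turn [ 0.0003 -0.0001 -0.0001]
```

```bash
python3 -m pendant '[[[0,0,0],[0,0.001,0],0],[[0,0,0],[0,0.002,0],0],[[0,0,0],[0,0.002,0],0]]';python3 -m pendant '[[[0,0,0],[0,0.001,0],0],[[0,0,0],[0,0.002,0],0],[[0,0,0],[0,0.002,0],0]]'; python3 go.py
```

```text
clock: 15.05
tool_pos: [0.6336, -0.0469, 0.0596]
eef_rot: [0.594, 0.805, -0.001, -0.001]
contact_force: [-4.8, 0.4, 3.1]
opening: 0.007
clock: 15.35
tool_pos: [0.6336, -0.0469, 0.0595]
eef_rot: [0.594, 0.804, -0.003, -0.002]
contact_force: [-9.6, -1.6, 7.2]
opening: 0.007
t 15.35 tcp [ 0.6336 -0.0469  0.0595] boxframe [ 0.0577 -0.0004  0.0515] (tip z) F [-9.6 -1.6  7.2] open 0.01
turn [-0.0071  0.0001 -0.0005]
```

The lid is at its stop: the TCP has stalled with the force rising to 9.6 N. I'll back off, lift clear and look.

```bash
python3 -m pendant '[[[0,0,0],[0,-0.003,0],0],[[0,0,0],[0,-0.006,0],0],[[0,0,0],[0,-0.012,0],0],[[0,0,0],[0,-0.018,0],0],[[0,0,0],[0,-0.018,-0.02],0],[[0,0,0],[0,-0.018,-0.05],0],[[0,0,0],[0,-0.018,-0.09],0],[[0,0,0],[0,-0.018,-0.13],0],[[0,0,0],[0,-0.03,-0.16],0],[[0,0,0],[0,-0.05,-0.16],0]]'; python3 -m pendant '[[[0,0,0],[0.04,-0.03,0],0],[[0,0,0],[0.08,-0.05,0],0],[[0,0,0],[0.12,-0.05,0],0],[[0,0,0],[0.16,-0.05,0],0],[[0,0,0],[0.2,-0.05,0],0],[[0,0,0],[0.24,-0.05,0],0],[[0,0,0],[0.28,-0.05,0],0],[[0,0,0],[0.3,-0.05,0],0],[[0,0,0],[0.3,-0.05,0],0],[[0,0,0],[0.3,-0.05,0],0]]'; python3 - <<'E'
from plant import r
import cv2,numpy as np
o=[]
for n,(y,x) in(("top",(80,225)),("scene",(165,185))):
  s=r.snapshot(n)
  o.append(cv2.resize(np.clip(s["image"][y:y+150,x:x+150,::-1]*1.6,0,255).astype("uint8"),(400,400),interpolation=cv2.INTER_CUBIC))
cv2.imwrite("pics/end.png",np.hstack(o))
E
python3 go.py
```

```text
clock: 16.35
tool_pos: [0.5928, -0.0597, 0.2243]
eef_rot: [0.594, 0.805, 0.004, 0.004]
contact_force: [0.4, -0.3, -0.6]
opening: 0.008
clock: 17.35
tool_pos: [0.453, 0.2106, 0.2197]
eef_rot: [0.594, 0.805, -0.0, 0.0]
contact_force: [-0.9, -0.3, -0.2]
opening: 0.008
t 17.45 tcp [0.4535 0.2093 0.2196] boxframe [-0.0388  0.2976  0.2116] (tip z) F [-0.3 -0.2 -0.3] open 0.01
turn [-0.0002  0.0013 -0.0029]
```

View pics/end.png

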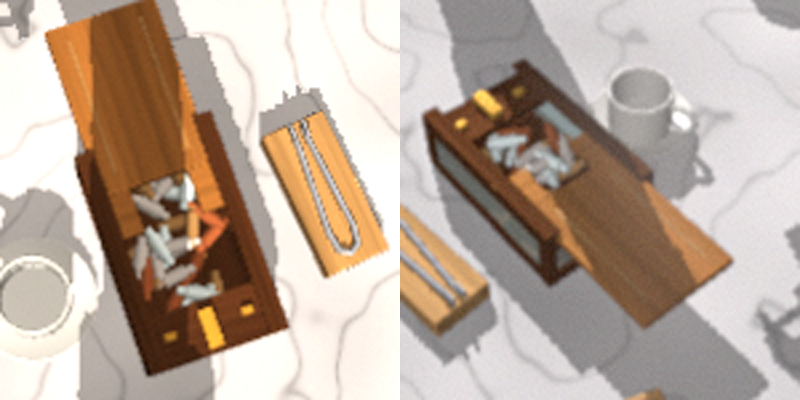

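The lid is far out, with top-view corners at (46,33) and (155,0) and scene corners at (643,326) and (733,260). The catch is up, at (210,328), and the cup and tongs look undisturbed. A quick numeric check follows.

```bash
python3 - <<'E'
from fit import *
p=np.load("box.npy");k=400/150
for n,px,off,y in(("top",(46,33),(225,80),.0615),("top",(155,0),(225,80),-.0615),("scene",(243,326),(185,165),-.0615),("scene",(333,260),(185,165),.0615)):
    u=np.array(px)/k+off-.5
    f=lambda L:(proj(n,W(p,[(.118+L[0],y,.082)]))[0]-u)
    q=least_squares(f,[.1]);print(n,q.x.round(4),f(q.x).round(1))
print("box corners expected",((proj("top",W(p,[(-.12,.075,.088),(-.12,-.075,.088)]))+.5-[225,80])*k).round().tolist(),"seen (150,375),(287,327)")
E
```

```text
top [0.1368] [-0.2  0.1]
top [0.1341] [ 0.5 -0.2]
scene [0.1408] [ 0.1 -0.1]
scene [0.141] [ 0.2 -0.3]
box corners expected [[150.0, 375.0], [290.0, 327.0]] seen (150,375),(287,327)
```

The lid measures about 138 mm open, which fits the felt stop, and the box hasn't moved. Handing in.

```bash
python3 -c "
from plant import r
print(r.finish_job())"
```

```text
the job is handed in; nothing more can be done
None
```

The sweets box is open and the job is handed in, at about 17.5 s on the clock. I pressed the catch fully down with the closed fingertips, slid the lid past it, pushed on to the stop, then backed off and lifted clear.

**Last checks:**
- **Lid:** the cameras put it at 134 to 141 mm open (mean about 138). The finger also stalled against a firm stop at about 10 N.
- **Catch:** it looks sprung up in the last picture. I judged this by eye and did not measure it.
- **Box:** its corners are within about 3 mm of where the start fit puts them.
- **Tea things:** the nearby cup and saucer and the tongs on their block look undisturbed. I did not measure any of the tea things or check those farther off at the end.
- **Robot:** it is clear of everything, and the contact force reads about zero.

**What disagreed or went wrong:**
- **Fingertip height:** the tip met the catch about 20 mm lower than the stated tool geometry predicts. I set the pressing depth from that contact instead.
- **Pressing too hard:** I briefly pressed with about 24 N, which locked the tip on the bar by friction. Backing off 1 mm freed it.

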